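Cull the faulty case handles

ROBOT

A 6-joint arm with a two-finger parallel gripper is mounted at the origin on the work surface. World frame = base frame: x ahead of the robot, y to its left, z up, the work surface at z = 0. Lengths are in mm, angles in rad, forces in N, time in s.
With the tool pointing down it reaches from about 300 to 775 mm from the base axis. Payload 14.6 kg.
Tool frame: the origin (TCP) lies between the finger pads; the fingertips stand manip.nose_length ahead of it and the grasp point (between the pads) lies 11 mm behind it (manip.nose_length is the distance from the TCP to the fingertips, in mm); z points along the fingers, y is the line along which they close (so a half turn about z gives the same grasp; the last joint's range is limited). The gripper opens to 94 mm and grips with 3 to 60 N. Pads are 16 mm wide; open, the fingers measure 119 mm over their backs; the gripper's body (75 mm by 177 mm) begins 78 mm behind the grasp point.
Start: joints at [1.167, 0.3, 1.521, -0, 1.321, -0.067], TCP at [181.755, 519.09, 173.746] pointing down, gripper open.
Joint ranges: [-3.03, 3.03], [-0.79, 2.21], [0.23, 2.52], [-1.04, 4.18], [0, 3.07], [-2.55, 2.55]. Speed limits (rad/s): [2.22, 2.22, 2.57, 3.14, 3.14, 3.14].

INTERFACE

Orientations are given as [roll, pitch, yaw] about the fixed x, y, z axes, in that order (R = Rz(yaw) Ry(pitch) Rx(roll)).
In Python, from cell import manip, cams, job gives the robot as it stands.
- The arm moves only by the tool jog_arm, never from a script. Its argument "commands" is a list of rows, each an object of numbers: "dx", "dy", "dz": the shift along the tool's x, y, z each as a share of 40 mm, from -1 to 1; "ax", "ay", "az": the turn, a rotation vector about the tool's x, y, z each as a share of 10 degrees, from -1 to 1; "gripper": the closure, from 0 (fully open) to 1 (shut). A call has 1 to 10 rows; each row shifts and turns the commanded pose from where the row before left it, along the tool's axes as they then stand; what a row does not reach is not made up. A row lasts 1/8 s, in which the tool goes at most 62.5 mm and 10.7 degrees, less where a joint would pass 70% of its speed; a pose out of reach is approached as far as the arm can. A call with a number of a shift or a turn outside -1 to 1 is refused whole. A call with a gripper value outside its range is refused whole. The fingers move at their own pace and stop on an object; "squeeze" is the grip in N (left out, the last holds). Time passes only in rows, so rows that do not move let the fingers close. It gives the time, the measured TCP pose, the force, the opening and the grip force at its end, in the units of the state.
- manip.read_state(): the state, without advancing time (a new reading comes with each control period).
- cams.camera(name): name is "scene" or "top"; returns a dict with "image" (420x560x3 uint8, red, green, blue), "fx", "fy", "cx", "cy" (pixels), "dist_coeffs" ([k1, k2, p1, p2, k3] as OpenCV has them; the pictures are not rectified), "world_to_cam" (4x4, takes a point from world to camera coordinates). Camera axes: x right, y down, z forward; pixel columns grow to the right and rows downward; lengths in mm; the calibration is good to about 2 mm. A picture is of the moment at which its call begins. There is no depth.
- job.sign_off(): hands the job in; it is judged then, once.
The state is a dict: "clock": time; "joints": joint angles; "qd": joint speeds; "effort": joint torques, N m; "eef_pos": TCP position; "eef_rot": TCP orientation; "wrist_force": force on the tool from outside, world axes, zero at the start; "moment": the same for the moment, N m; "finger_gap": finger opening in mm; "finger_force": force on a finger pad.
Only numpy, scipy, OpenCV 4.12 (cv2) and the standard library are available. Lean on these libraries where they do the work, as an engineer would, in place of code of your own. Each camera call takes 0.05 s, during which the arm holds its last target. There are 200 camera calls.

TASK

Five aluminium case handles are laid out on the blue bench mat, to be screwed to instrument cases: one has a leg snapped short and one has a leg bent outward. Pick out those two and put them inside the open grey scrap tray. Leave the three sound handles and everything else on the bench where they lie.

Things in the scene. Friction and masses are not known exactly. Their poses are not given: they have to be found in the camera images.
- sound_a: Case handle of bare aluminium bar, a wide U lying flat on the mat, 16 mm high. Origin: underside, middle of the 100 x 55 mm outline of a sound handle. The 100 mm bar (12 mm wide) runs along the body's y with its centre line at x = -21.5 mm; two straight, equal legs (12 mm wide) at y = -44 and +44 mm run square to it and end at x = +27.5 mm. Sound: both legs match.
- sound_b: Case handle of bare aluminium bar, a wide U lying flat on the mat, 16 mm high. Origin: underside, middle of the 100 x 55 mm outline of a sound handle. The 100 mm bar (12 mm wide) runs along the body's y with its centre line at x = -21.5 mm; two straight, equal legs (12 mm wide) at y = -44 and +44 mm run square to it and end at x = +27.5 mm. Sound: both legs match.
- sound_c: Case handle of bare aluminium bar, a wide U lying flat on the mat, 16 mm high. Origin: underside, middle of the 100 x 55 mm outline of a sound handle. The 100 mm bar (12 mm wide) runs along the body's y with its centre line at x = -21.5 mm; two straight, equal legs (12 mm wide) at y = -44 and +44 mm run square to it and end at x = +27.5 mm. Sound: both legs match.
- snapped: Case handle of bare aluminium bar, a wide U lying flat on the mat, 16 mm high. Origin: underside, middle of the 100 x 55 mm outline of a sound handle. The 100 mm bar (12 mm wide) runs along the body's y with its centre line at x = -21.5 mm; the leg at y = -44 mm is whole (ends at x = +27.5 mm), the one at y = +44 mm is a stump that ends at x = -5.5 mm. To be culled.
- bent: Case handle of bare aluminium bar, a wide U lying flat on the mat, 16 mm high. Origin: underside, middle of the 100 x 55 mm outline of a sound handle. The 100 mm bar (12 mm wide) runs along the body's y with its centre line at x = -21.5 mm; the leg at y = -44 mm is straight (ends at x = +27.5 mm), the one at y = +44 mm is bent 43 degrees outward, its tip near x = +14, y = +77 mm. To be culled.
- tray: Scrap tray: open box of plain grey plastic, 200 mm (x) by 240 mm (y) outside, 40 mm high, walls and floor 5 mm, fixed, at the left or right of the handles. Origin: middle of its underside; x and y along its sides, z up.
- case: Closed assortment case, 200 x 240 x 40 mm, grey with a black lid, fixed, on the other side from the tray. Not to be used. Origin: middle of its underside.
- screwdriver: Bystander: screwdriver 150 mm long lying roughly across the robot's view between the two rows of handles, handle about 25 mm thick.
- flux_jar: Bystander: white jar with black cap, 30 mm across, 45 mm high, standing between the two handles of the near row. Origin: middle of its underside.
- phone: Bystander: black phone 148 x 72 x 9 mm lying beyond the mat.
- cutters: Bystander: side cutters about 130 mm long lying beyond the mat.
- alcohol: Bystander: white bottle, 52 mm across, 120 mm high, standing at the far right of the mat.
- brush: Bystander: brush 140 mm long lying on the mat at the far left.
Not all that is in view belongs to the job. What is shaped like the snapped but green or orange is not meant.

How it is judged:
By the outcome, as a careful person would: the job done as asked, in the order asked, and still so for the second after the job is handed in, with the robot touching nothing.
It also fails if it takes over 64 s, if anything falls off the work surface, if the arm or the gripper's body presses on something with over 40 N, if the wrist force passes 120 N, or if a joint passes its speed limit or range.

## Working session

There is one attempt and no reset: what is moved stays moved. The work goes in short steps, Python scripts to look and compute and a tool call to move; the robot and the scene stay as the last step left them, time stands still between calls to the robot, and variables do not carry over. Pictures are saved under pics/ and viewed, at most 10 in all, crops included, and the job is handed in when it is done.

Besides the shell and the picture viewer there is one more tool, called after "Emit:" as name(argument=value, ...) on one line, values as JSON. jog_arm: Moves the arm, as the interface text tells. Shift numbers are shares of 40 mm and turn numbers shares of 10 degrees, none past 1 either way. Its arguments: {"type":"object","properties":{"commands":{"type":"array"},"squeeze":{"type":"number"}},"required":["commands"]}

```bash
mkdir -p pics; python3 - <<'E'
from cell import manip, cams
import cv2
print(manip.read_state(), manip.nose_length)
for n in("top","scene"):
    c=cams.camera(n); cv2.imwrite(f"pics/{n}0.png",cv2.resize(c["image"][:,:,::-1],(800,600),interpolation=cv2.INTER_CUBIC))
    print(n,c["fx"],c["cx"],c["cy"],c["dist_coeffs"],c["world_to_cam"])
E
```

```text
{'clock': 0.0, 'joints': array([ 1.16742668e+00,  3.00476787e-01,  1.52159819e+00,  1.07462837e-05,
        1.32070442e+00, -6.65933532e-02]), 'qd': array([ 0.00044983, -0.0008962 , -0.00037252,  0.00168191,  0.00152109,
        0.00055116]), 'effort': array([ 6.77444186e-04, -5.31812632e+01, -3.52731407e+01,  7.08115473e-02,
        2.43827188e-02, -1.06435341e-04]), 'eef_pos': array([181.62020213, 518.82012281, 173.17600088]), 'eef_rot': array([-3.14040923e+00, -8.93564414e-05,  2.80481364e+00]), 'wrist_force': array([-0.0828149 , -0.51710449, -0.84560073]), 'moment': array([ 0.02964833, -0.00572548, -0.01292034]), 'finger_force': 0.0, 'finger_gap': 93.83805882870143} 8.0
top 397.1579233434768 281.0610460222702 207.66516360953773 [-0.01212246  0.          0.          0.          0.        ] [[ 4.22548657e-03 -9.99796421e-01 -1.97297024e-02  1.50090809e+01]
 [-9.85567832e-01 -8.24847956e-04 -1.69278965e-01  5.15983505e+02]
 [ 1.69228230e-01  2.01602460e-02 -9.85370677e-01  1.05988699e+03]
 [ 0.00000000e+00  0.00000000e+00  0.00000000e+00  1.00000000e+00]]
scene 442.0832215202249 276.80780423177754 205.8965475105617 [-0.10564804  0.          0.          0.          0.        ] [[ 8.76282743e-01  4.81434069e-01  1.87026927e-02 -4.59717605e+02]
 [ 3.22249335e-01 -5.56800928e-01 -7.65590029e-01 -1.37828068e+02]
 [-3.58167446e-01  6.76900262e-01 -6.43056853e-01  1.20533942e+03]
 [ 0.00000000e+00  0.00000000e+00  0.00000000e+00  1.00000000e+00]]
```

View pics/top0.png

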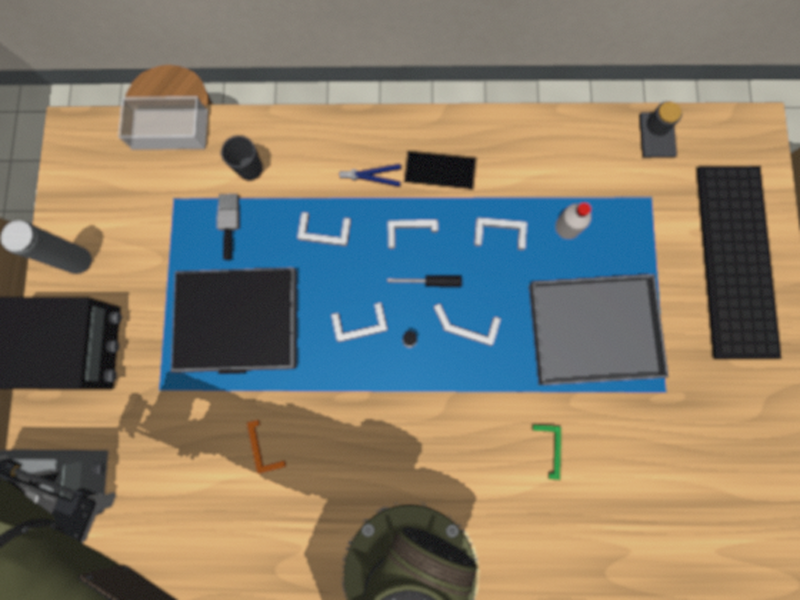

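View pics/scene0.png

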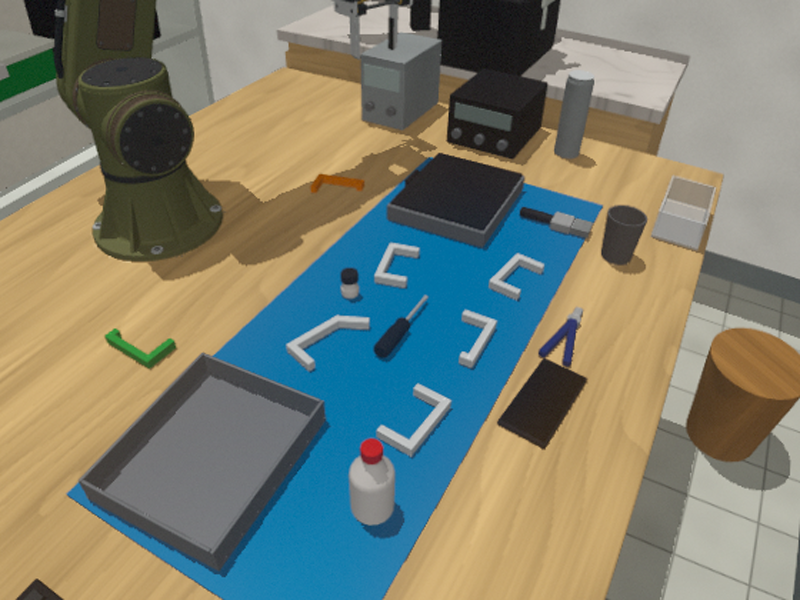

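The top picture shows the snapped handle at about (413,232), with its right leg a stump. The bent one is at (468,325), with its left leg splayed, and the open tray is at (598,330). I'll enlarge both handles and the tray.

```bash
cat > h.py <<'E'
from cell import manip, cams
import cv2, numpy as np
def px2w(c,uv,z):
    K=np.array([[c["fx"],0,c["cx"]],[0,c["fy"],c["cy"]],[0,0,1]])
    n=cv2.undistortPoints(np.array(uv,float).reshape(-1,1,2),K,np.array(c["dist_coeffs"])).reshape(-1,2)
    R,t=c["world_to_cam"][:3,:3],c["world_to_cam"][:3,3]
    o=-R.T@t; d=np.c_[n,np.ones(len(n))]@R
    return o+d*((z-o[2])/d[:,2])[:,None]
E
python3 - <<'E'
from h import *
c=cams.camera("top")
im=c["image"][:,:,::-1]
a=im[145:245,260:360]  # x 260..360, y145..245
cv2.imwrite("pics/crop1.png",cv2.resize(a,(600,600),interpolation=cv2.INTER_CUBIC))
p=np.array([[533,283],[652,278],[664,375],[541,382]])*.7
print(px2w(c,p,40).round(0))
# white-ish blobs
hsv=cv2.cvtColor(im,cv2.COLOR_BGR2HSV)
m=((hsv[...,1]<60)&(hsv[...,2]>170)).astype(np.uint8)
n,l,s,ce=cv2.connectedComponentsWithStats(m)
for i in range(1,n):
    x,y,w,h,A=s[i]
    if 80<A<900 and 190<x<380 and 140<y<260:
        cn=cv2.findContours((l==i).astype(np.uint8),0,2)[0][0]
        q=cv2.approxPolyDP(cn,2,True).reshape(-1,2)
        print(s[i],q.tolist(),px2w(c,q,16)[:,:2].round(0).tolist())
E
```

```text
[[ 544. -240.   40.]
 [ 554. -472.   40.]
 [ 366. -482.   40.]
 [ 353. -249.   40.]]
[209 149  36  22 248] [[211, 150], [209, 166], [239, 170], [242, 168], [243, 153], [240, 155], [239, 165], [231, 166], [213, 163], [214, 149]] [[692.0, 223.0], [644.0, 228.0], [632.0, 140.0], [638.0, 131.0], [683.0, 129.0], [677.0, 138.0], [647.0, 140.0], [644.0, 163.0], [653.0, 216.0], [695.0, 215.0]]
[333 153  36  21 256] [[334, 153], [334, 170], [337, 157], [363, 158], [363, 171], [367, 172], [366, 155]] [[683.0, -137.0], [631.0, -136.0], [670.0, -145.0], [667.0, -220.0], [628.0, -219.0], [625.0, -231.0], [676.0, -229.0]]
[272 154  35  19 201] [[272, 172], [275, 171], [276, 157], [301, 157], [305, 160], [305, 154], [272, 155]] [[626.0, 44.0], [629.0, 35.0], [671.0, 32.0], [671.0, -41.0], [662.0, -52.0], [680.0, -52.0], [677.0, 44.0]]
[232 212  39  27 311] [[266, 212], [263, 213], [265, 226], [239, 233], [236, 221], [233, 220], [236, 237], [269, 231]] [[508.0, 60.0], [505.0, 68.0], [468.0, 62.0], [448.0, 136.0], [482.0, 145.0], [485.0, 153.0], [437.0, 144.0], [454.0, 51.0]]
[304 213  46  29 316] [[304, 214], [312, 231], [344, 240], [348, 222], [339, 236], [316, 228], [308, 214]] [[503.0, -48.0], [454.0, -71.0], [429.0, -160.0], [480.0, -172.0], [440.0, -146.0], [463.0, -82.0], [503.0, -60.0]]
```

View pics/crop1.png

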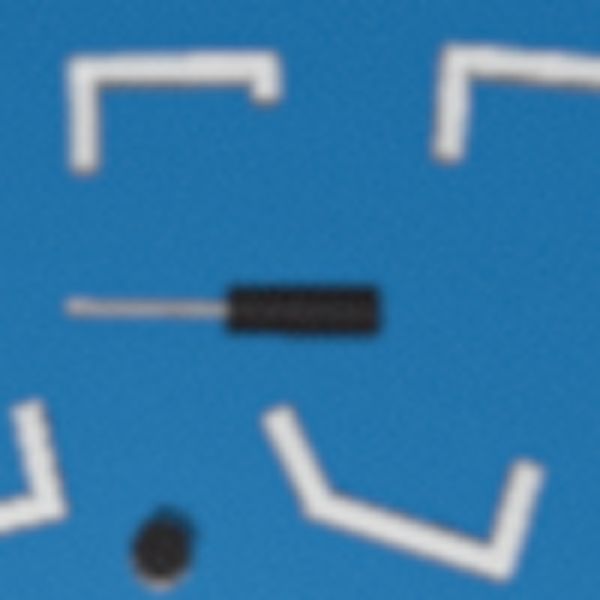

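The crop shows the snapped handle's bar from (70,72) to (280,66). The bent handle's bar runs from (315,503) to (505,568), its legs pointing up. The screwdriver and jar are clear of both. Next I compute the bar poses.

```bash
python3 - <<'E'
from h import *
c=cams.camera("top")
f=lambda p:(np.array(p,float)+.5)/6-.5+[260,145]
for n,p in dict(snap=[[70,72],[280,66]],bent=[[315,500],[505,565]],screw=[[230,310],[378,310]],jar=[[162,545]],snapleg=[[85,172],[265,102]],bentleg=[[278,408],[530,462]]).items():
    w=px2w(c,f(p),12)[:,:2]; d=w[-1]-w[0]
    print(n,w.round(1).tolist(),w.mean(0).round(1),np.hypot(*d).round(1),np.degrees(np.arctan2(d[1],d[0])).round(1))
ph=px2w(c,np.array([[405,185],[470,188],[565,230]])*.7,5);print(ph.round())
E
```

```text
snap [[673.2, 46.4], [676.1, -56.1]] [674.7  -4.8] 102.5 -88.4
bent [[463.3, -71.2], [432.8, -160.0]] [ 448.1 -115.6] 93.9 -109.0
screw [[554.8, -31.3], [554.8, -102.1]] [554.8 -66.7] 70.8 -90.0
jar [[441.9, 1.0]] [441.9   1. ] 0.0 0.0
snapleg [[622.9, 38.7], [657.9, -48.6]] [640.4  -5. ] 94.1 -68.2
bentleg [[507.3, -54.0], [481.6, -172.9]] [ 494.4 -113.4] 121.6 -102.2
[[ 759.   11.    5.]
 [ 752. -124.    5.]
 [ 661. -317.    5.]]
```

Emit:
jog_arm(commands=[{"az": 1,"gripper": 0.5},{"az": 1,"gripper": 0.5},{"az": 1,"gripper": 0.5},{"az": 1,"gripper": 0.5},{"az": 1,"gripper": 0.5},{"az": 1,"gripper": 0.5},{"az": 1,"gripper": 0.5},{"gripper": 0.5}], squeeze=35)

```text
schema error: expected keys dx, dy, dz, ax, ay, az, gripper
```

Emit:
jog_arm(commands=[{"dx": 0,"dy": 0,"dz": 0,"ax": 0,"ay": 0,"az": 1,"gripper": 0.5},{"dx": 0,"dy": 0,"dz": 0,"ax": 0,"ay": 0,"az": 1,"gripper": 0.5},{"dx": 0,"dy": 0,"dz": 0,"ax": 0,"ay": 0,"az": 1,"gripper": 0.5},{"dx": 0,"dy": 0,"dz": 0,"ax": 0,"ay": 0,"az": 1,"gripper": 0.5},{"dx": 0,"dy": 0,"dz": 0,"ax": 0,"ay": 0,"az": 1,"gripper": 0.5},{"dx": 0,"dy": 0,"dz": 0,"ax": 0,"ay": 0,"az": 1,"gripper": 0.5},{"dx": 0,"dy": 0,"dz": 0,"ax": 0,"ay": 0,"az": 0.92,"gripper": 0.5},{"dx": 0,"dy": 0,"dz": 0,"ax": 0,"ay": 0,"az": 0,"gripper": 0.5}], squeeze=35)

```text
clock: 1.2
eef_pos: [181.7, 519.0, 173.6]
eef_rot: [-3.141, 0.0, 1.598]
wrist_force: [0.2, 1.1, 0.2]
finger_gap: 46.8
finger_force: 0.0
```

Emit:
jog_arm(commands=[{"dx": -0.95,"dy": 0.85,"dz": 0,"ax": 0,"ay": 0,"az": 0,"gripper": 0.5},{"dx": -0.95,"dy": 0.85,"dz": 0,"ax": 0,"ay": 0,"az": 0,"gripper": 0.5},{"dx": -0.95,"dy": 0.85,"dz": 0,"ax": 0,"ay": 0,"az": 0,"gripper": 0.5},{"dx": -0.95,"dy": 0.85,"dz": 0,"ax": 0,"ay": 0,"az": 0,"gripper": 0.5},{"dx": -0.95,"dy": 0.85,"dz": 0,"ax": 0,"ay": 0,"az": 0,"gripper": 0.5},{"dx": -0.95,"dy": 0.85,"dz": 0,"ax": 0,"ay": 0,"az": 0,"gripper": 0.5},{"dx": -0.95,"dy": 0.85,"dz": 0,"ax": 0,"ay": 0,"az": 0,"gripper": 0.5}])

```text
clock: 2.08
eef_pos: [427.6, 258.1, 173.8]
eef_rot: [3.141, -0.0, 1.602]
wrist_force: [1.0, 0.9, -0.5]
finger_gap: 46.8
finger_force: 0.0
```

Emit:
jog_arm(commands=[{"dx": -0.95,"dy": 0.85,"dz": 0,"ax": 0,"ay": 0,"az": 0,"gripper": 0.5},{"dx": -0.95,"dy": 0.85,"dz": 0,"ax": 0,"ay": 0,"az": 0,"gripper": 0.5},{"dx": -0.95,"dy": 0.85,"dz": 0,"ax": 0,"ay": 0,"az": 0,"gripper": 0.5},{"dx": -0.95,"dy": 0.85,"dz": 0,"ax": 0,"ay": 0,"az": 0,"gripper": 0.5},{"dx": -0.95,"dy": 0.85,"dz": 0,"ax": 0,"ay": 0,"az": 0,"gripper": 0.5},{"dx": -0.95,"dy": 0.85,"dz": 0,"ax": 0,"ay": 0,"az": 0,"gripper": 0.5},{"dx": -0.95,"dy": 0.85,"dz": 0,"ax": 0,"ay": 0,"az": 0,"gripper": 0.5},{"dx": 0,"dy": 0,"dz": 0,"ax": 0,"ay": 0,"az": 0,"gripper": 0.5}])

```text
clock: 3.08
eef_pos: [672.5, -2.9, 172.2]
eef_rot: [-3.14, 0.0, 1.598]
wrist_force: [0.0, 0.8, -0.1]
finger_gap: 47.2
finger_force: 0.0
```

Emit:
jog_arm(commands=[{"dx": 0,"dy": 0.05,"dz": 0.9,"ax": 0,"ay": 0,"az": 0,"gripper": 0.5},{"dx": 0,"dy": 0,"dz": 0.9,"ax": 0,"ay": 0,"az": 0,"gripper": 0.5},{"dx": 0,"dy": 0,"dz": 0.9,"ax": 0,"ay": 0,"az": 0,"gripper": 0.5},{"dx": 0,"dy": 0,"dz": 0.6,"ax": 0,"ay": 0,"az": 0,"gripper": 0.5},{"dx": 0,"dy": 0,"dz": 0.4,"ax": 0,"ay": 0,"az": 0,"gripper": 0.5},{"dx": 0,"dy": 0,"dz": 0.28,"ax": 0,"ay": 0,"az": 0,"gripper": 0.5},{"dx": 0,"dy": 0,"dz": 0,"ax": 0,"ay": 0,"az": 0,"gripper": 0.5}])

```text
clock: 3.95
eef_pos: [673.3, -0.0, 14.3]
eef_rot: [-3.141, -0.0, 1.598]
wrist_force: [0.9, 0.6, 0.5]
finger_gap: 47.0
finger_force: 0.0
```

Emit:
jog_arm(commands=[{"dx": 0,"dy": 0,"dz": 0,"ax": 0,"ay": 0,"az": 0,"gripper": 1},{"dx": 0,"dy": 0,"dz": 0,"ax": 0,"ay": 0,"az": 0,"gripper": 1},{"dx": 0,"dy": 0,"dz": 0,"ax": 0,"ay": 0,"az": 0,"gripper": 1},{"dx": 0,"dy": 0,"dz": 0,"ax": 0,"ay": 0,"az": 0,"gripper": 1},{"dx": 0,"dy": 0,"dz": 0,"ax": 0,"ay": 0,"az": 0,"gripper": 1}])

```text
clock: 4.58
eef_pos: [673.6, -0.2, 14.6]
eef_rot: [3.142, -0.0, 1.597]
wrist_force: [-1.1, 0.7, -0.1]
finger_gap: 1.7
finger_force: 0.0
```

```bash
python3 - <<'E'
from h import *
print(manip.read_state())
a=cams.camera("top")["image"][100:220,210:370,::-1]
b=cams.camera("scene")["image"][150:330,240:400,::-1]
cv2.imwrite("pics/c2.png",np.hstack([cv2.resize(a,(460,345),interpolation=2),cv2.resize(b,(307,345),interpolation=2)]))
E
```

```text
{'clock': 4.575, 'joints': array([-5.46405012e-02,  7.25873399e-01,  1.26928047e+00,  1.21736463e-05,
        1.14634799e+00, -8.09065673e-02]), 'qd': array([-0.00020209,  0.00193228,  0.00014477, -0.00028997, -0.00020911,
        0.00047565]), 'effort': array([-1.65373203e-03, -7.27994657e+01, -3.26040065e+01,  6.65796711e-02,
        2.32541165e-02, -1.44931523e-04]), 'eef_pos': array([ 6.73570290e+02, -1.82826208e-01,  1.46087465e+01]), 'eef_rot': array([ 3.14150127e+00, -3.72023506e-06,  1.59705738e+00]), 'wrist_force': array([-1.06701366,  0.73226541, -0.09855276]), 'moment': array([-0.07811047,  0.06124666, -0.01785385]), 'finger_force': 0.0, 'finger_gap': 1.6584521786707747}
```

View pics/c2.png

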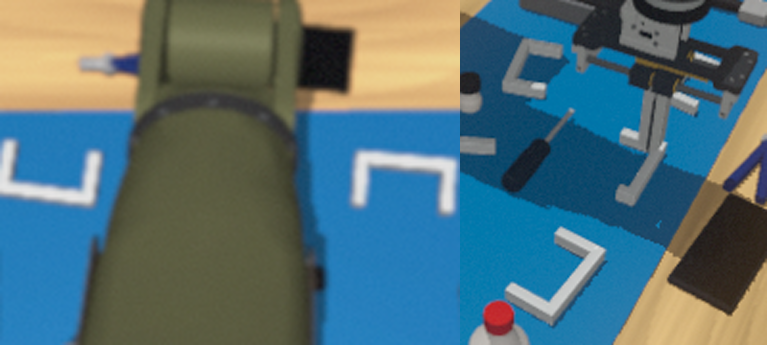

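```bash
python3 - <<'E'
from h import *
c=cams.camera("scene")
K=np.array([[c["fx"],0,c["cx"]],[0,c["fy"],c["cy"]],[0,0,1]]);W=c["world_to_cam"]
rv=cv2.Rodrigues(W[:3,:3])[0]
P=np.array([[673.5,0,6.5],[673.5,0,86],[674.7,-4.8,16],[673,46,16],[676,-56,16]],float)
p=cv2.projectPoints(P,rv,W[:3,3],K,np.array(c["dist_coeffs"]))[0].reshape(-1,2)
print(p, ((p-[280,160])*7.5).round())
a=c["image"][160:240,280:380,::-1]
cv2.imwrite("pics/c3.png",cv2.resize(a,(750,600),interpolation=2))
E
```

```text
[[336.78910487 239.99388306]
 [340.90599487 212.38372642]
 [336.90807002 238.39127783]
 [345.04127358 224.32748802]
 [327.8791204  253.57338577]] [[426. 600.]
 [457. 393.]
 [427. 588.]
 [488. 482.]
 [359. 702.]]
```

View pics/c3.png

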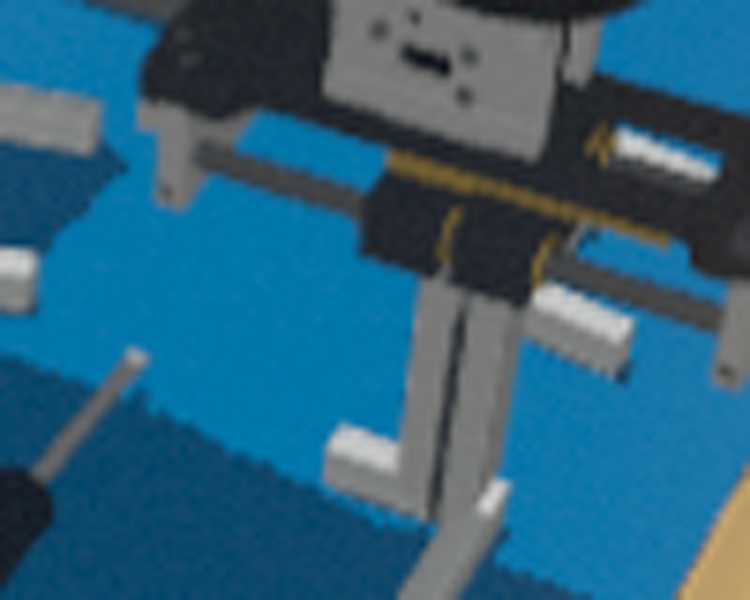

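The fingertips show at about (430,515) in the crop, against (426,600) expected. They closed above the bar without contact, so they are about 30 mm higher than the state implies. I reopen, go down gently and check.

Emit:
jog_arm(commands=[{"dx": 0,"dy": 0,"dz": 0,"ax": 0,"ay": 0,"az": 0,"gripper": 0.5},{"dx": 0,"dy": 0,"dz": 0,"ax": 0,"ay": 0,"az": 0,"gripper": 0.5},{"dx": 0,"dy": 0,"dz": 0,"ax": 0,"ay": 0,"az": 0,"gripper": 0.5},{"dx": 0,"dy": 0,"dz": 0,"ax": 0,"ay": 0,"az": 0,"gripper": 0.5},{"dx": 0,"dy": 0,"dz": 0.1,"ax": 0,"ay": 0,"az": 0,"gripper": 0.5},{"dx": 0,"dy": 0,"dz": 0,"ax": 0,"ay": 0,"az": 0,"gripper": 0.5}])

```text
clock: 5.48
eef_pos: [673.3, -0.2, 10.0]
eef_rot: [-3.141, -0.0, 1.597]
wrist_force: [0.5, -0.2, -0.8]
finger_gap: 47.0
finger_force: 0.0
```

```bash
python3 - <<'E'
from h import *
c=cams.camera("scene")
a=c["image"][170:250,280:380,::-1]
cv2.imwrite("pics/c4.png",cv2.resize(a,(750,600),interpolation=2))
E
```

```text
(no output)
```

View pics/c4.png

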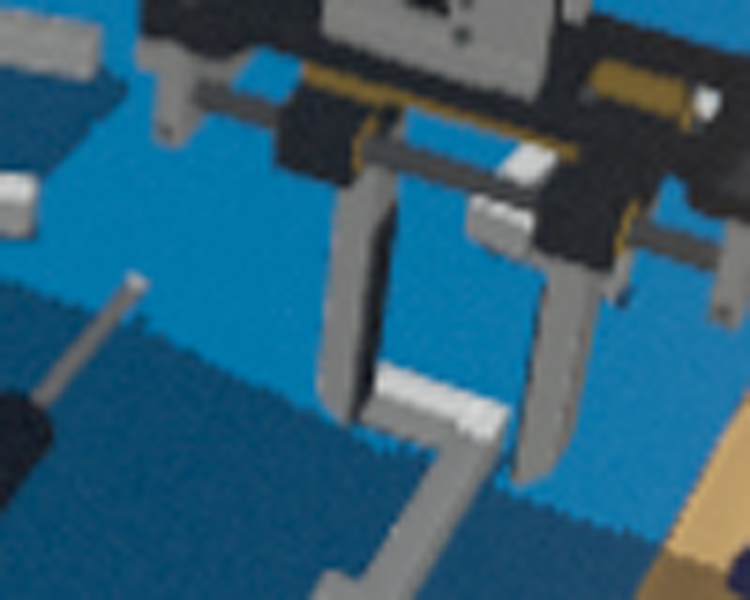

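Fingertips are at (345,420) and (530,485), astride the bar with the view still showing them high. I feel downward in small steps to find the true height.

Emit:
jog_arm(commands=[{"dx": 0,"dy": 0,"dz": 0.1,"ax": 0,"ay": 0,"az": 0,"gripper": 0.5},{"dx": 0,"dy": 0,"dz": 0.05,"ax": 0,"ay": 0,"az": 0,"gripper": 0.5},{"dx": 0,"dy": 0,"dz": 0,"ax": 0,"ay": 0,"az": 0,"gripper": 0.5}])

```text
clock: 5.9
eef_pos: [673.4, -0.2, 4.3]
eef_rot: [-3.141, -0.0, 1.597]
wrist_force: [-0.8, 0.7, 0.0]
finger_gap: 46.9
finger_force: 0.0
```

Emit:
jog_arm(commands=[{"dx": 0,"dy": 0,"dz": 0.05,"ax": 0,"ay": 0,"az": 0,"gripper": 0.5},{"dx": 0,"dy": 0,"dz": 0,"ax": 0,"ay": 0,"az": 0,"gripper": 0.5}])

```text
clock: 6.15
eef_pos: [673.5, -0.2, 2.4]
eef_rot: [-3.141, -0.0, 1.597]
wrist_force: [0.5, -0.9, -0.1]
finger_gap: 47.0
finger_force: 0.0
```

Emit:
jog_arm(commands=[{"dx": 0,"dy": 0,"dz": 0.1,"ax": 0,"ay": 0,"az": 0,"gripper": 0.5},{"dx": 0,"dy": 0,"dz": 0.05,"ax": 0,"ay": 0,"az": 0,"gripper": 0.5},{"dx": 0,"dy": 0,"dz": 0,"ax": 0,"ay": 0,"az": 0,"gripper": 0.5}])

```text
clock: 6.52
eef_pos: [673.4, -0.2, -3.7]
eef_rot: [-3.141, -0.0, 1.597]
wrist_force: [0.3, -0.2, -0.4]
finger_gap: 47.0
finger_force: 0.0
```

Emit:
jog_arm(commands=[{"dx": 0,"dy": 0,"dz": 0.05,"ax": 0,"ay": 0,"az": 0,"gripper": 0.5},{"dx": 0,"dy": 0,"dz": 0.05,"ax": 0,"ay": 0,"az": 0,"gripper": 0.5},{"dx": 0,"dy": 0,"dz": 0,"ax": 0,"ay": 0,"az": 0,"gripper": 0.5}])

```text
clock: 6.9
eef_pos: [673.4, -0.2, -7.7]
eef_rot: [-3.141, -0.0, 1.597]
wrist_force: [-0.9, 0.1, 1.2]
finger_gap: 47.0
finger_force: 0.0
```

```bash
python3 - <<'E'
from h import *
c=cams.camera("scene")
a=c["image"][170:250,280:380,::-1]
cv2.imwrite("pics/c5.png",cv2.resize(a,(750,600),interpolation=2))
E
```

```text
(no output)
```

View pics/c5.png

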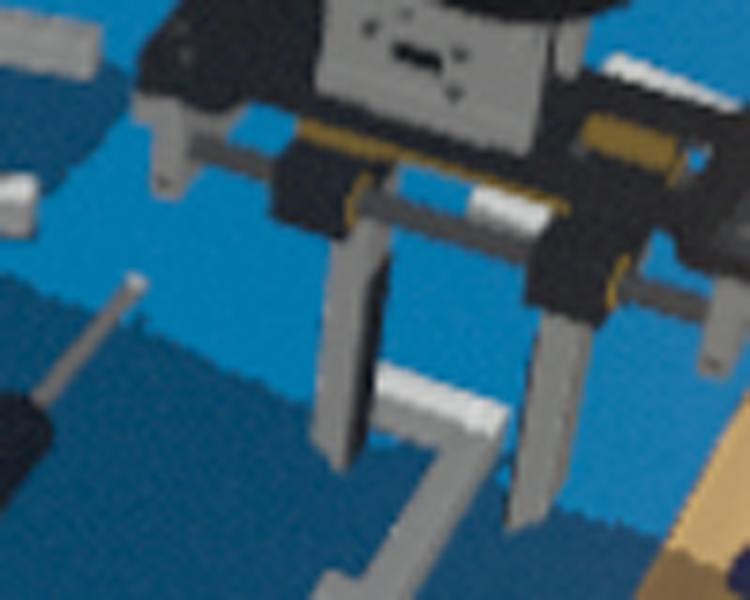

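The tips are at (335,465) and (525,525), which puts them about 17 mm above the mat if they are directly over the reported x and y. I continue down, feeling for contact.

Emit:
jog_arm(commands=[{"dx": 0,"dy": 0,"dz": 0.05,"ax": 0,"ay": 0,"az": 0,"gripper": 0.5},{"dx": 0,"dy": 0,"dz": 0.05,"ax": 0,"ay": 0,"az": 0,"gripper": 0.5},{"dx": 0,"dy": 0,"dz": 0.05,"ax": 0,"ay": 0,"az": 0,"gripper": 0.5},{"dx": 0,"dy": 0,"dz": 0,"ax": 0,"ay": 0,"az": 0,"gripper": 0.5}])

```text
clock: 7.45
eef_pos: [673.4, -0.2, -13.7]
eef_rot: [-3.141, -0.0, 1.597]
wrist_force: [0.5, 0.2, -0.1]
finger_gap: 47.0
finger_force: 0.0
```

Emit:
jog_arm(commands=[{"dx": 0,"dy": 0,"dz": 0.05,"ax": 0,"ay": 0,"az": 0,"gripper": 0.5},{"dx": 0,"dy": 0,"dz": 0.05,"ax": 0,"ay": 0,"az": 0,"gripper": 0.5},{"dx": 0,"dy": 0,"dz": 0,"ax": 0,"ay": 0,"az": 0,"gripper": 0.5}])

```text
clock: 7.82
eef_pos: [673.4, -0.2, -17.7]
eef_rot: [-3.141, -0.0, 1.597]
wrist_force: [-0.8, -0.3, -0.4]
finger_gap: 47.0
finger_force: 0.0
```

Tips are now about 7 mm up by that estimate. Next 2 mm lower, then close.

Emit:
jog_arm(commands=[{"dx": 0,"dy": 0,"dz": 0.05,"ax": 0,"ay": 0,"az": 0,"gripper": 0.5},{"dx": 0,"dy": 0,"dz": 0,"ax": 0,"ay": 0,"az": 0,"gripper": 0.5}])

```text
clock: 8.07
eef_pos: [673.5, -0.2, -19.6]
eef_rot: [-3.141, -0.0, 1.597]
wrist_force: [-0.2, -0.8, -0.1]
finger_gap: 47.0
finger_force: 0.0
```

Emit:
jog_arm(commands=[{"dx": 0,"dy": 0,"dz": 0,"ax": 0,"ay": 0,"az": 0,"gripper": 1},{"dx": 0,"dy": 0,"dz": 0,"ax": 0,"ay": 0,"az": 0,"gripper": 1},{"dx": 0,"dy": 0,"dz": 0,"ax": 0,"ay": 0,"az": 0,"gripper": 1},{"dx": 0,"dy": 0,"dz": 0,"ax": 0,"ay": 0,"az": 0,"gripper": 1}])

```text
clock: 8.57
eef_pos: [673.6, -0.2, -19.4]
eef_rot: [3.142, 0.0, 1.597]
wrist_force: [-0.3, 0.1, 0.5]
finger_gap: 11.3
finger_force: 35.0
```

Emit:
jog_arm(commands=[{"dx": 0,"dy": 0,"dz": -0.3,"ax": 0,"ay": 0,"az": 0,"gripper": 1},{"dx": 0,"dy": 0,"dz": -0.5,"ax": 0,"ay": 0,"az": 0,"gripper": 1},{"dx": 0,"dy": 0,"dz": -0.8,"ax": 0,"ay": 0,"az": 0,"gripper": 1},{"dx": 0,"dy": 0,"dz": -0.8,"ax": 0,"ay": 0,"az": 0,"gripper": 1},{"dx": 0,"dy": 0,"dz": -0.8,"ax": 0,"ay": 0,"az": 0,"gripper": 1},{"dx": 0,"dy": 0,"dz": 0,"ax": 0,"ay": 0,"az": 0,"gripper": 1}])

```text
clock: 9.32
eef_pos: [675.0, -0.2, 112.7]
eef_rot: [3.136, 0.0, 1.597]
wrist_force: [-0.3, 0.0, -1.3]
finger_gap: 11.1
finger_force: 35.0
```

Emit:
jog_arm(commands=[{"dx": -0.89,"dy": -0.44,"dz": 0,"ax": 0,"ay": 0,"az": 0,"gripper": 1},{"dx": -0.89,"dy": -0.44,"dz": 0,"ax": 0,"ay": 0,"az": 0,"gripper": 1},{"dx": -0.89,"dy": -0.44,"dz": 0,"ax": 0,"ay": 0,"az": 0,"gripper": 1},{"dx": -0.89,"dy": -0.44,"dz": 0,"ax": 0,"ay": 0,"az": 0,"gripper": 1},{"dx": -0.89,"dy": -0.44,"dz": 0,"ax": 0,"ay": 0,"az": 0,"gripper": 1},{"dx": -0.89,"dy": -0.44,"dz": 0,"ax": 0,"ay": 0,"az": 0,"gripper": 1},{"dx": -0.89,"dy": -0.44,"dz": 0,"ax": 0,"ay": 0,"az": 0,"gripper": 1},{"dx": -0.89,"dy": -0.44,"dz": 0,"ax": 0,"ay": 0,"az": 0,"gripper": 1},{"dx": -0.89,"dy": -0.44,"dz": 0,"ax": 0,"ay": 0,"az": 0,"gripper": 1},{"dx": -0.89,"dy": -0.44,"dz": 0,"ax": 0,"ay": 0,"az": -0.15,"gripper": 1}])

```text
clock: 10.58
eef_pos: [505.9, -361.5, 107.9]
eef_rot: [-3.141, -0.001, 1.624]
wrist_force: [-0.4, 0.1, -0.7]
finger_gap: 11.3
finger_force: 35.0
```

Emit:
jog_arm(commands=[{"dx": 0,"dy": 0,"dz": 0,"ax": 0,"ay": 0,"az": 0,"gripper": 1},{"dx": 0,"dy": 0,"dz": 0,"ax": 0,"ay": 0,"az": 0,"gripper": 1}])

```text
clock: 10.82
eef_pos: [506.9, -360.0, 108.0]
eef_rot: [-3.141, -0.001, 1.623]
wrist_force: [-0.1, 1.2, -1.2]
finger_gap: 11.2
finger_force: 35.0
```

```bash
python3 - <<'E'
from h import *
a=cams.camera("top")["image"][130:280,250:500,::-1]
b=cams.camera("scene")["image"][150:420,30:350,::-1]
cv2.imwrite("pics/c6.png",np.hstack([cv2.resize(a,(400,240),interpolation=2)[:240],cv2.resize(b,(284,240),interpolation=2)]) if 0 else np.vstack([cv2.resize(a,(400,240),interpolation=2),cv2.resize(b,(400,338),interpolation=2)]))
E
```

```text
(no output)
```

View pics/c6.png

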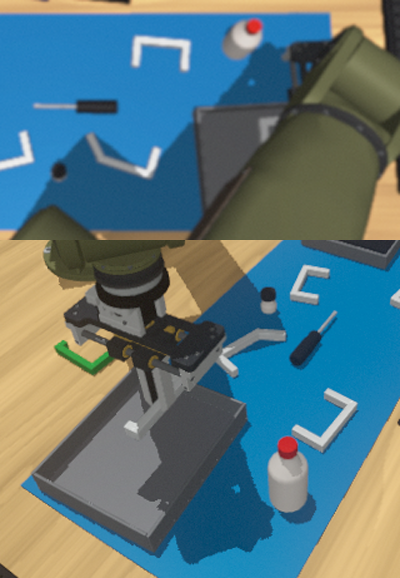

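The handle hangs over the tray with its stump end at (133,428), clear of the walls. Now I lower and release it.

Emit:
jog_arm(commands=[{"dx": 0,"dy": 0,"dz": 0.8,"ax": 0,"ay": 0,"az": 0,"gripper": 1},{"dx": 0,"dy": 0,"dz": 0.8,"ax": 0,"ay": 0,"az": 0,"gripper": 1},{"dx": 0,"dy": 0,"dz": 0.6,"ax": 0,"ay": 0,"az": 0,"gripper": 1},{"dx": 0,"dy": 0,"dz": 0.4,"ax": 0,"ay": 0,"az": 0,"gripper": 1},{"dx": 0,"dy": 0,"dz": 0.2,"ax": 0,"ay": 0,"az": 0,"gripper": 1},{"dx": 0,"dy": 0,"dz": 0.15,"ax": 0,"ay": 0,"az": 0,"gripper": 1},{"dx": 0,"dy": 0,"dz": 0.05,"ax": 0,"ay": 0,"az": 0,"gripper": 1},{"dx": 0,"dy": 0,"dz": 0,"ax": 0,"ay": 0,"az": 0,"gripper": 1}])

```text
clock: 11.92
eef_pos: [507.1, -360.8, -11.0]
eef_rot: [3.141, 0.0, 1.623]
wrist_force: [-0.5, 0.1, -1.3]
finger_gap: 11.0
finger_force: 35.0
```

Emit:
jog_arm(commands=[{"dx": 0,"dy": 0,"dz": 0,"ax": 0,"ay": 0,"az": 0,"gripper": 0.7},{"dx": 0,"dy": 0,"dz": 0,"ax": 0,"ay": 0,"az": 0,"gripper": 0.7},{"dx": 0,"dy": 0,"dz": 0,"ax": 0,"ay": 0,"az": 0,"gripper": 0.7},{"dx": 0,"dy": 0,"dz": -0.4,"ax": 0,"ay": 0,"az": 0,"gripper": 0.7},{"dx": 0,"dy": 0,"dz": -0.8,"ax": 0,"ay": 0,"az": 0,"gripper": 0.7},{"dx": 0,"dy": 0,"dz": -1,"ax": 0,"ay": 0,"az": 0,"gripper": 0.7},{"dx": 0,"dy": 0,"dz": -1,"ax": 0,"ay": 0,"az": 0,"gripper": 0.5},{"dx": 0,"dy": 0,"dz": 0,"ax": 0,"ay": 0,"az": 0,"gripper": 0.5}])

```text
clock: 12.92
eef_pos: [508.2, -361.7, 121.2]
eef_rot: [3.137, 0.005, 1.623]
wrist_force: [0.4, -0.9, 1.2]
finger_gap: 44.7
finger_force: 0.0
```

Emit:
jog_arm(commands=[{"dx": 0,"dy": 0,"dz": 0,"ax": 0,"ay": 0,"az": 0.75,"gripper": 0.5},{"dx": 0,"dy": 0,"dz": 0,"ax": 0,"ay": 0,"az": 0.75,"gripper": 0.5},{"dx": 0,"dy": 0,"dz": 0,"ax": 0,"ay": 0,"az": 0.7,"gripper": 0.5},{"dx": 0.89,"dy": -0.57,"dz": 0,"ax": 0,"ay": 0,"az": 0,"gripper": 0.5},{"dx": 0.89,"dy": -0.57,"dz": 0,"ax": 0,"ay": 0,"az": 0,"gripper": 0.5},{"dx": 0.89,"dy": -0.57,"dz": 0,"ax": 0,"ay": 0,"az": 0,"gripper": 0.5},{"dx": 0.89,"dy": -0.57,"dz": 0,"ax": 0,"ay": 0,"az": 0,"gripper": 0.5},{"dx": 0.89,"dy": -0.57,"dz": 0,"ax": 0,"ay": 0,"az": 0,"gripper": 0.5},{"dx": 0.89,"dy": -0.57,"dz": 0,"ax": 0,"ay": 0,"az": 0,"gripper": 0.5},{"dx": 0,"dy": 0,"dz": 0,"ax": 0,"ay": 0,"az": 0,"gripper": 0.5}])

```text
clock: 14.18
eef_pos: [446.6, -112.4, 116.7]
eef_rot: [-3.142, -0.0, 1.242]
wrist_force: [-0.2, -0.6, 0.0]
finger_gap: 46.6
finger_force: 0.0
```

Emit:
jog_arm(commands=[{"dx": 0,"dy": 0,"dz": 0,"ax": 0,"ay": 0,"az": 0,"gripper": 0.5}])

```text
clock: 14.3
eef_pos: [447.3, -114.6, 116.7]
eef_rot: [3.141, 0.0, 1.239]
wrist_force: [0.0, 0.6, -1.3]
finger_gap: 46.8
finger_force: 0.0
```

Good alignment. I go down 100 mm first and check the force, then do the rest.

Emit:
jog_arm(commands=[{"dx": 0,"dy": 0,"dz": 0.8,"ax": 0,"ay": 0,"az": 0,"gripper": 0.5},{"dx": 0,"dy": 0,"dz": 0.8,"ax": 0,"ay": 0,"az": 0,"gripper": 0.5},{"dx": 0,"dy": 0,"dz": 0.8,"ax": 0,"ay": 0,"az": 0,"gripper": 0.5},{"dx": 0,"dy": 0,"dz": 0.3,"ax": 0,"ay": 0,"az": 0,"gripper": 0.5},{"dx": 0,"dy": 0,"dz": 0.2,"ax": 0,"ay": 0,"az": 0,"gripper": 0.5},{"dx": 0,"dy": 0,"dz": 0.1,"ax": 0,"ay": 0,"az": 0,"gripper": 0.5},{"dx": 0,"dy": 0,"dz": 0,"ax": 0,"ay": 0,"az": 0,"gripper": 0.5}])

```text
clock: 15.18
eef_pos: [447.4, -114.3, -3.0]
eef_rot: [3.141, 0.0, 1.239]
wrist_force: [-0.5, 0.1, -0.5]
finger_gap: 46.7
finger_force: 0.0
```

Emit:
jog_arm(commands=[{"dx": 0,"dy": 0,"dz": 0.1,"ax": 0,"ay": 0,"az": 0,"gripper": 0.5},{"dx": 0,"dy": 0,"dz": 0.1,"ax": 0,"ay": 0,"az": 0,"gripper": 0.5},{"dx": 0,"dy": 0,"dz": 0.1,"ax": 0,"ay": 0,"az": 0,"gripper": 0.5},{"dx": 0,"dy": 0,"dz": 0,"ax": 0,"ay": 0,"az": 0,"gripper": 0.5},{"dx": 0,"dy": 0,"dz": 0.06,"ax": 0,"ay": 0,"az": 0,"gripper": 0.5},{"dx": 0,"dy": 0,"dz": 0,"ax": 0,"ay": 0,"az": 0,"gripper": 0.5}])

```text
clock: 15.92
eef_pos: [447.1, -114.2, -18.0]
eef_rot: [-3.141, 0.0, 1.239]
wrist_force: [-0.3, 0.2, 0.3]
finger_gap: 46.8
finger_force: 0.0
```

Emit:
jog_arm(commands=[{"dx": 0,"dy": 0,"dz": 0,"ax": 0,"ay": 0,"az": 0,"gripper": 1},{"dx": 0,"dy": 0,"dz": 0,"ax": 0,"ay": 0,"az": 0,"gripper": 1},{"dx": 0,"dy": 0,"dz": 0,"ax": 0,"ay": 0,"az": 0,"gripper": 1},{"dx": 0,"dy": 0,"dz": 0,"ax": 0,"ay": 0,"az": 0,"gripper": 1}])

```text
clock: 16.42
eef_pos: [447.1, -114.2, -17.8]
eef_rot: [3.142, -0.0, 1.239]
wrist_force: [-0.0, -0.0, -0.2]
finger_gap: 11.7
finger_force: 35.0
```

Emit:
jog_arm(commands=[{"dx": 0,"dy": 0,"dz": -0.3,"ax": 0,"ay": 0,"az": 0,"gripper": 1},{"dx": 0,"dy": 0,"dz": -0.6,"ax": 0,"ay": 0,"az": 0,"gripper": 1},{"dx": 0,"dy": 0,"dz": -0.8,"ax": 0,"ay": 0,"az": 0,"gripper": 1},{"dx": 0,"dy": 0,"dz": -0.8,"ax": 0,"ay": 0,"az": 0,"gripper": 1},{"dx": 0,"dy": 0,"dz": -0.8,"ax": 0,"ay": 0,"az": 0,"gripper": 1},{"dx": 0,"dy": 0,"dz": 0,"ax": 0,"ay": 0,"az": -0.75,"gripper": 1},{"dx": 0,"dy": 0,"dz": 0,"ax": 0,"ay": 0,"az": -0.75,"gripper": 1},{"dx": 0,"dy": 0,"dz": 0,"ax": 0,"ay": 0,"az": -0.7,"gripper": 1}])

```text
clock: 17.42
eef_pos: [447.1, -114.2, 115.0]
eef_rot: [3.141, 0.0, 1.627]
wrist_force: [1.0, -1.1, -0.7]
finger_gap: 11.3
finger_force: 35.0
```

Emit:
jog_arm(commands=[{"dx": -0.92,"dy": -0.21,"dz": 0,"ax": 0,"ay": 0,"az": 0,"gripper": 1},{"dx": -0.92,"dy": -0.21,"dz": 0,"ax": 0,"ay": 0,"az": 0,"gripper": 1},{"dx": -0.92,"dy": -0.21,"dz": 0,"ax": 0,"ay": 0,"az": 0,"gripper": 1},{"dx": -0.92,"dy": -0.21,"dz": 0,"ax": 0,"ay": 0,"az": 0,"gripper": 1},{"dx": -0.92,"dy": -0.21,"dz": 0,"ax": 0,"ay": 0,"az": 0,"gripper": 1},{"dx": -0.92,"dy": -0.21,"dz": 0,"ax": 0,"ay": 0,"az": 0,"gripper": 1},{"dx": -0.92,"dy": -0.21,"dz": 0,"ax": 0,"ay": 0,"az": 0,"gripper": 1},{"dx": 0,"dy": 0,"dz": 0,"ax": 0,"ay": 0,"az": 0,"gripper": 1},{"dx": 0,"dy": 0,"dz": 0,"ax": 0,"ay": 0,"az": 0,"gripper": 1}])

```text
clock: 18.55
eef_pos: [401.9, -374.0, 114.5]
eef_rot: [3.142, -0.0, 1.623]
wrist_force: [-0.3, 0.5, -0.1]
finger_gap: 11.3
finger_force: 35.0
```

```bash
python3 - <<'E'
from h import *
b=cams.camera("scene")["image"][150:420,30:350,::-1]
cv2.imwrite("pics/c7.png",cv2.resize(b,(704,594),interpolation=2))
E
```

```text
(no output)
```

View pics/c7.png

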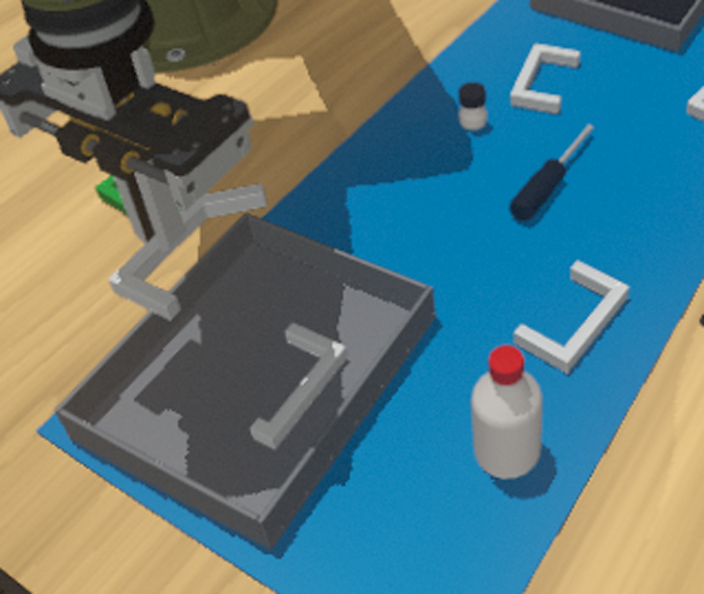

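Snapped lies in the far half of the tray. I'll check the bent handle's clearance to the near wall before lowering it: corner at (115,275), leg tip at (262,190), wall tops at (250,218) and (64,412).

```bash
python3 - <<'E'
from h import *
c=cams.camera("scene")
f=lambda p:(np.array(p,float)+.5)/2.2-.5+[30,150]
print(px2w(c,f([[113,276],[172,300],[262,188]]),148).round(0))
print(px2w(c,f([[250,215],[62,412],[435,290],[270,545]]),40).round(0))
E
```

```text
[[ 397. -419.  148.]
 [ 451. -413.  148.]
 [ 430. -293.  148.]]
[[ 353. -249.   40.]
 [ 369. -486.   40.]
 [ 549. -238.   40.]
 [ 577. -485.   40.]]
```

Emit:
jog_arm(commands=[{"dx": 0,"dy": 0,"dz": 0.8,"ax": 0,"ay": 0,"az": 0,"gripper": 1},{"dx": 0,"dy": 0,"dz": 0.8,"ax": 0,"ay": 0,"az": 0,"gripper": 1},{"dx": 0,"dy": 0,"dz": 0.6,"ax": 0,"ay": 0,"az": 0,"gripper": 1},{"dx": 0,"dy": 0,"dz": 0.4,"ax": 0,"ay": 0,"az": 0,"gripper": 1},{"dx": 0,"dy": 0,"dz": 0.3,"ax": 0,"ay": 0,"az": 0,"gripper": 1},{"dx": 0,"dy": 0,"dz": 0.15,"ax": 0,"ay": 0,"az": 0,"gripper": 1},{"dx": 0,"dy": 0,"dz": 0.05,"ax": 0,"ay": 0,"az": 0,"gripper": 1},{"dx": 0,"dy": 0,"dz": 0,"ax": 0,"ay": 0,"az": 0,"gripper": 1}])

```text
clock: 19.65
eef_pos: [402.1, -374.7, -9.5]
eef_rot: [3.141, 0.0, 1.623]
wrist_force: [-0.5, -0.3, -0.1]
finger_gap: 11.3
finger_force: 35.0
```

Emit:
jog_arm(commands=[{"dx": 0,"dy": 0,"dz": 0,"ax": 0,"ay": 0,"az": 0,"gripper": 0.72},{"dx": 0,"dy": 0,"dz": 0,"ax": 0,"ay": 0,"az": 0,"gripper": 0.72},{"dx": 0,"dy": 0,"dz": 0,"ax": 0,"ay": 0,"az": 0,"gripper": 0.72},{"dx": 0,"dy": 0,"dz": -0.4,"ax": 0,"ay": 0,"az": 0,"gripper": 0.72},{"dx": 0,"dy": 0,"dz": -0.8,"ax": 0,"ay": 0,"az": 0,"gripper": 0.72},{"dx": 0,"dy": 0,"dz": -1,"ax": 0,"ay": 0,"az": 0,"gripper": 0.72},{"dx": 0,"dy": 0,"dz": -1,"ax": 0,"ay": 0,"az": 0,"gripper": 0.72},{"dx": 0,"dy": 0,"dz": -1,"ax": 0,"ay": 0,"az": 0,"gripper": 0.72},{"dx": 0,"dy": 0,"dz": 0,"ax": 0,"ay": 0,"az": 0,"gripper": 0.72}])

```text
clock: 20.78
eef_pos: [402.8, -375.5, 162.3]
eef_rot: [3.138, 0.005, 1.623]
wrist_force: [-1.0, 0.5, 0.3]
finger_gap: 26.5
finger_force: 0.0
```

```bash
python3 - <<'E'
from h import *
b=cams.camera("scene")["image"][:,:,::-1]
cv2.imwrite("pics/c8.png",cv2.resize(b,(800,600),interpolation=2))
E
```

```text
(no output)
```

View pics/c8.png

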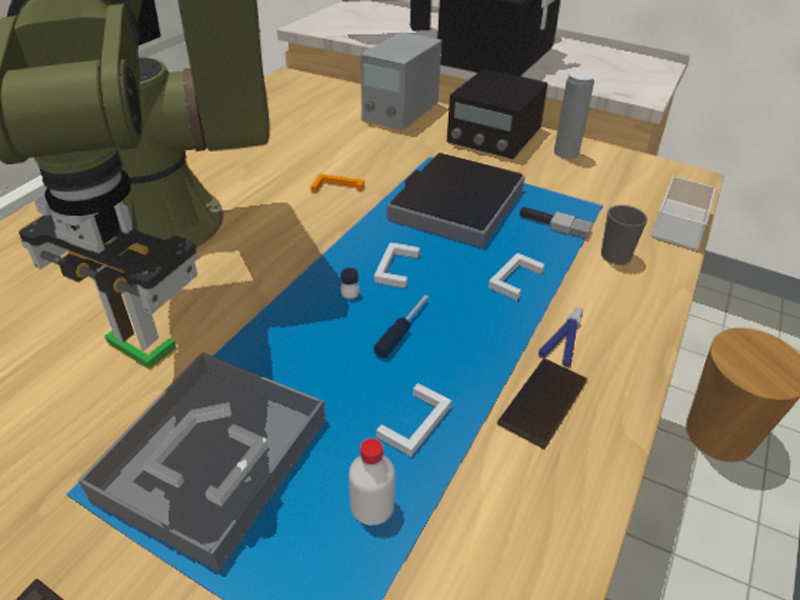

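Both culls lie flat in the tray: bent at about (185,445), snapped at (240,470). The three sound handles and everything else are where they were, and the gripper is clear.

```bash
python3 -c "
from cell import job
print(job.sign_off())"
```

```text
the job is handed in; nothing more can be done
None
```

The snapped and bent handles are both in the grey scrap tray, the three sound handles and everything else are where they lay, and the job was handed in at about 21 s. The first grasp closed on nothing because the fingertips sat about 33 mm higher than the stated tool frame implied, so I felt for the true height and regrasped.

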